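# Set the wheel head's brake and mark its wear

## Robot

A 6-joint arm with a two-finger parallel gripper is mounted at the origin on the work surface. World frame = base frame: x ahead of the robot, y to its left, z up, the work surface at z = 0. Lengths are in m, angles in rad, forces in N, time in s.
With the tool pointing down it reaches from about 0.325 to 0.775 m from the base axis. Payload 5.5 kg.
Tool frame: the origin (TCP) lies at the very end of the fingers, on their centre line; the grasp point (between the pads) lies 19 mm behind it; z points along the fingers, y is the line along which they close (so a half turn about z gives the same grasp; the last joint's range is limited). The gripper opens to 85 mm and grips with 20 to 120 N. Pads are 22 mm wide; open, the fingers measure 114 mm over their backs; the gripper's body (76 mm by 85 mm) begins 54 mm behind the grasp point. The pads swing forward as they close: fully open they stand 13 mm farther back than shut.
Start: joints at [1.078, 0.091, 1.231, -0, 1.82, -0.057], TCP at [0.253, 0.544, 0.231] pointing down, gripper open.
Joint ranges: [-2.87, 2.87], [-0.86, 2.18], [0.17, 2.46], [-1.51, 4.65], [0.06, 2.69], [-2.65, 2.65]. Speed limits (rad/s): [2.57, 2.57, 3.01, 3.14, 3.14, 3.14].

## Interface

Orientations are given as a rotation vector (axis times angle).
In Python, from plant import arm, viewer, job, finder gives the robot as it stands.
- The arm moves only by the tool send_rows, never from a script. Its argument "series" is a list of rows, each a list of 6 numbers: the shift along the tool's x, y, z as a fraction of full scale, then the turn, a rotation vector about the tool's x, y, z as a fraction of full scale. A call has 1 to 5 rows; each row is the pose to reach, as a shift and turn from the pose commanded when the call began, along the tool's axes at that moment, turning the shorter way round; what a row does not reach only later rows make up. Full scale, the value 1, is 0.2 m for a shift and 2 pi rad for a turn. A row lasts 1/8 s, in which the tool goes at most 62.5 mm and 10.7 degrees, less where a joint would pass 70% of its speed; a pose out of reach is approached as far as the arm can. A call with a number of a shift or a turn outside -1 to 1 is refused whole. A call with a gripper value outside its range is refused whole. "hand" is the opening, from -1 (shut) to 1 (fully open), so that 0 is half open, set as the call begins (left out, the last holds). The fingers move at their own pace and stop on an object; "newtons" is the grip in N (left out, the last holds). Time passes only in rows, so rows that repeat a pose let the fingers close. It gives the time, the measured TCP pose, the force, the opening and the grip force at its end, in the units of the state.
- arm.state(): the state, without advancing time (a new reading comes with each control period).
- viewer.snapshot(name): name is "scene" or "top" or "wrist"; returns the picture (420x560x3 uint8, red, green, blue); there is no depth.
- viewer.camera_model(name): a dict with "mtx" (3x3 intrinsics, pixels), "R" (3x3) and "t" (3): a world point X has camera coordinates R X + t. Camera axes: x right, y down, z forward; pixel columns grow to the right and rows downward; lengths in m; the calibration is good to about 2 mm. A picture is of the moment at which its call begins: read the wrist's pose just before it. camera_model takes no time and is no camera call; for the wrist camera it gives the pose at the moment of the call.
- job.job_done(): hands the job in; it is judged then, once.
Trained networks look in the newest picture that a camera, given by its name, has taken for a name from the list of things; names that differ only in an ending like _2 or _b are one class to them, and where a whole thing is asked for, a point or a joint stands for the part that bears it (a point fixed in the world has none). Each returns a list of dicts, best first, with "conf" (0 to 1); they miss things now and then, are a little off and sometimes report something else, mostly with a low value. They report only what shows in the picture. A call takes as long as a camera call.
- finder.recognise(camera, name): "location" ([x, y, z] in m, in the coordinates of the camera as it stood for that picture, good to about 4 mm: the middle of the surface that is visible of it).
- finder.outline_of(camera, name): "pixels" (420x560 bool, what is visible of it).
The state is a dict: "t": time; "q": joint angles; "joint_vel": joint speeds; "effort": joint torques, N m; "tool_pos": TCP position; "tool_rot": TCP orientation; "wrist_force": force on the tool from outside, world axes, zero at the start; "wrist_torque": the same for the moment, N m; "grip_width": finger opening in m; "grasp_force": force on a finger pad.
Only numpy, scipy, OpenCV 4.12 (cv2) and the standard library are available. Lean on these libraries where they do the work, as an engineer would, in place of code of your own. Each camera call takes 0.05 s, during which the arm holds its last target. There are 200 camera calls.

## Task

Put the grinding wheel head's hand brake on: press the black-gripped lever down until you feel the shoes bite and it goes firm, lean on it for about a second without forcing it, then let go and leave it on. Note how far it travelled by sliding the red wear marker along the quadrant until it lines up with the lever's yellow pointer, without shifting the lever again, and let go. Leave the other things on the bench where they are.

Things in the scene. Friction and masses are not known exactly. Their poses are not given: they have to be found in the camera images.
- wheel_head: Grey cast wheel head on the bench, 0.2 m deep, 0.4 m long, 0.25 m high, with stepped pulley and 200 mm grinding wheel. Origin: on the bench right below the pivot of the brake lever, in the lever's plane. z is up; -x points from the pivot towards the lever's free end; y is the pivot axis. Blue brake, pulley and wheel stand on the -y side of the lever.
- lever_pivot (a point): Pivot of the brake lever, 130 mm above the bench. About it, upright at y = -60 mm in the wheel head's frame, stands the aluminium quadrant, a 4 mm plate of 110 mm radius with black marks 0.1 rad apart.
- brake_lever (a joint): Turn of the brake lever, rad: 0 is fully up (the lever rises 0.42 rad above level towards its free end); it grows as the lever is pressed down (level at 0.42, end stop 0.9). Friction keeps it where it is left. Where the shoes bite depends on their wear, cannot be seen, and lies between 0.28 and 0.66. Let go after setting, it springs back by 0.02 to 0.08 rad and keeps the shoes pressed.
- lever_grip (a point): Middle of the lever's black round grip (26 mm diameter, 172 to 257 mm from the pivot), on its centre line, 215 mm from the pivot; the steel bar is 12 mm wide. Here the lever drags with 2 to 4 N in free travel; past the bite the resistance rises by about 0.9 N per mm. A firm 12 to 18 N kept for half a second sets the brake (under 10 N does not); more than 25 N is forcing it.
- lever_pointer (a point): Tip of the yellow pointer that the lever carries across to the quadrant's edge: 108 mm from the pivot, at y = -60 mm in the wheel head's frame, at the same angle as the lever.
- wear_marker (a joint): Place of the red wear marker along the quadrant's edge, rad, on the scale of brake_lever: when both values are equal the marker lines up with the lever's pointer. It moves by hand against about 2.5 N and stays where it is left; it and the lever pass each other freely. It stands at 0.02 to 0.12 at first.
- marker_tab (a point): Centre of the red marker's block: 30 mm long (radially), 12 mm wide across the quadrant (along the wheel head's y), 16 mm high; 125 mm from the pivot at y = -60 mm. It can be pinched across its 12 mm width from above (the gap to the lever bar is 48 mm) or pushed.
- marker_point (a point): Point of the marker that is compared with the lever's pointer: 108 mm from the pivot, at y = -60 mm.
- blank_mid (a point): Amber glass blank, 86 mm wide, 72 mm high, half-way up. Leave alone.
- carton_mid (a point): Cardboard carton, 110 x 75 x 55 mm, its centre. Leave alone.
- spanner_grip (a point): Steel spanner, 200 mm long, lying flat on the bench. Leave alone.

How it is judged:
By the outcome, as a careful person would: the job done as asked, in the order asked, and still so for the second after the job is handed in, with the robot touching nothing.
It also fails if it takes over 58 s, if anything falls off the work surface, if the arm or the gripper's body presses on something with over 40 N, if the wrist force passes 120 N, or if a joint passes its speed limit or range.

## Working session

There is one attempt and no reset: what is moved stays moved. The work goes in short steps, Python scripts to look and compute and a tool call to move; the robot and the scene stay as the last step left them, time stands still between calls to the robot, and variables do not carry over. Pictures are saved under pics/ and viewed, at most 10 in all, crops included, and the job is handed in when it is done.

Besides the shell and the picture viewer there is one more tool, called after "Call:" as name(argument=value, ...), one argument or row to a line, values as JSON. send_rows: Moves the arm, as the interface text tells. Shift numbers are shares of 0.2 m and turn numbers shares of 2 pi rad, none past 1 either way. Its arguments: {"type":"object","properties":{"series":{"type":"array","items":{"type":"array","items":{"type":"number","minimum":-1,"maximum":1}}},"hand":{"type":"number"},"newtons":{"type":"number"}},"required":["series"]}

```bash
mkdir -p pics; cat > h.py <<'E'
import numpy as np,cv2
from plant import arm,viewer,job,finder
def snap(c,n):
    im=viewer.snapshot(c); cv2.imwrite(f'pics/{n}.png',im[:,:,::-1]); return im
def world(c,p):
    m=viewer.camera_model(c); return np.array(m['R']).T@(np.array(p)-np.array(m['t']))
def find(c,names):
    for n in names:
        r=finder.recognise(c,n)[:2]
        print(c,n,[(round(d['conf'],2),world(c,d['location']).round(3).tolist()) for d in r])
E
python3 - <<'E'
from h import *
print(arm.state())
for c in ['scene','top']:
    snap(c,c+'0'); find(c,['wheel_head','lever_pivot','brake_lever','lever_grip','lever_pointer','marker_tab','marker_point','blank_mid','carton_mid','spanner_grip'])
a=cv2.imread('pics/scene0.png');b=cv2.imread('pics/top0.png')
print(arm.state()['t'])
E
```

```text
{'t': 0.0, 'q': array([ 1.07829849e+00,  9.18687631e-02,  1.23188342e+00,  3.53367111e-05,
        1.81977612e+00, -5.66972056e-02]), 'joint_vel': array([-0.00019267,  0.00172975, -0.00034273, -0.00054597,  0.00065316,
        0.00014805]), 'effort': array([-1.48265401e-03, -4.58756626e+01, -4.18013048e+01, -2.69090633e-04,
        1.23165737e-02, -1.05285824e-05]), 'tool_pos': array([0.25314218, 0.54368369, 0.23014631]), 'tool_rot': array([-6.79015521e-01, -3.06676199e+00,  2.91149078e-03]), 'wrist_force': array([ 0.58858739, -0.02573382, -0.78698868]), 'wrist_torque': array([-0.01842932,  0.05135386,  0.01058509]), 'grasp_force': 0.0, 'grip_width': 0.08532510874329097}
scene wheel_head [(0.71, [0.739, -0.215, 0.158])]
scene lever_pivot [(0.61, [0.74, -0.211, 0.158])]
scene brake_lever [(0.93, [0.628, 0.056, 0.163])]
scene lever_grip [(0.77, [0.635, 0.061, 0.161])]
scene lever_pointer [(0.81, [0.63, 0.059, 0.16]), (0.73, [0.736, -0.21, 0.16])]
scene marker_tab [(0.64, [0.581, 0.006, 0.178])]
scene marker_point [(0.53, [0.583, 0.01, 0.182])]
scene blank_mid [(0.84, [0.392, 0.384, 0.056])]
scene carton_mid [(0.7, [0.549, 0.41, 0.056])]
scene spanner_grip [(0.86, [0.424, -0.243, 0.006])]
top wheel_head [(0.71, [0.669, -0.202, 0.177])]
top lever_pivot [(0.82, [0.672, -0.201, 0.177])]
top brake_lever [(0.84, [0.611, 0.06, 0.176])]
top lever_grip [(0.71, [0.612, 0.063, 0.167])]
top lever_pointer [(0.56, [0.609, 0.066, 0.175])]
top marker_tab []
top marker_point []
top blank_mid [(0.6, [0.364, 0.387, 0.061])]
top carton_mid [(0.91, [0.528, 0.415, 0.054])]
top spanner_grip [(0.93, [0.419, -0.243, 0.005])]
1.1
```

View pics/scene0.png

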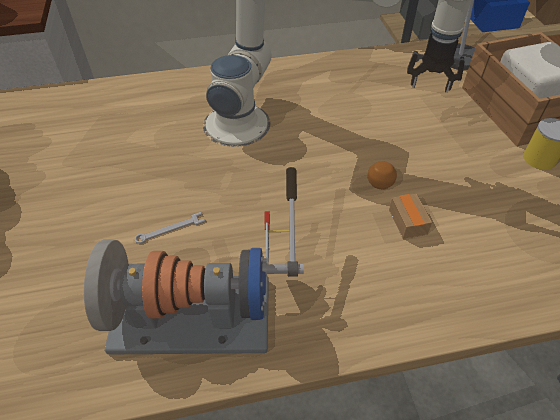

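View pics/top0.png

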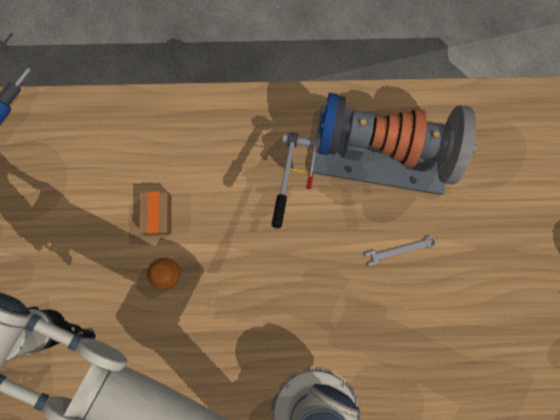

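The scene picture shows the lever pivot near (292,268), the grip near (291,183) and the red marker near (267,216). In the top picture the pivot is near (291,139), the grip near (279,211) and the marker near (310,183). I'll zoom in for pixel picks.

```bash
python3 - <<'E'
from h import *
a=cv2.imread('pics/scene0.png')[160:285,245:320];b=cv2.imread('pics/top0.png')[125:235,265:331]
A=cv2.resize(a,None,fx=4.8,fy=4.8,interpolation=cv2.INTER_CUBIC);B=cv2.resize(b,None,fx=5.4,fy=5.4,interpolation=cv2.INTER_CUBIC)
o=np.zeros((600,800,3),np.uint8);o[:A.shape[0],:A.shape[1]]=A;o[:B.shape[0],400:400+B.shape[1]]=B
cv2.imwrite('pics/zoom.png',o)
for c in['scene','top']:
    m=viewer.camera_model(c);print(c,np.array(m['mtx']).round(1).tolist(),(-np.array(m['R']).T@m['t']).round(3))
E
```

```text
scene [[470.8, 0.0, 282.6], [0.0, 470.8, 208.6], [0.0, 0.0, 1.0]] [ 1.286 -0.093  1.056]
top [[498.1, 0.0, 281.5], [0.0, 498.1, 201.0], [0.0, 0.0, 1.0]] [0.318 0.081 1.372]
```

View pics/zoom.png

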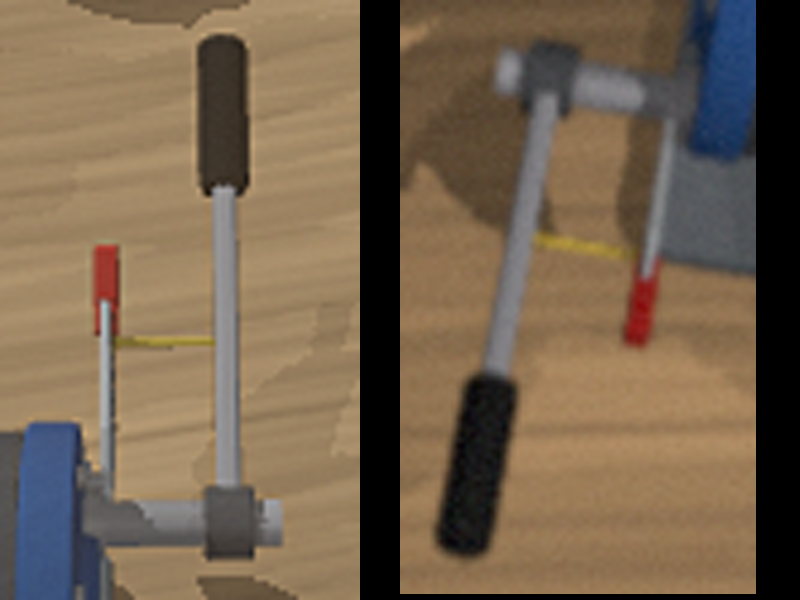

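The zoom shows, in crop pixels, scene grip ends at (222,38) and (224,190), hub (230,522), marker about (106,290) and pointer tip (116,343). In the top crop the grip ends are (462,553) and (492,377), hub (551,78), marker (641,303) and pointer tip (630,251). I'll fit the model to these.

```bash
cat >> h.py <<'E'
def loc(r,q,y): a=.42-q; return np.array([-r*np.cos(a),y,.13+r*np.sin(a)])
def toW(p,P):
    c,s=np.cos(P[2]),np.sin(P[2]); return np.array([P[0]+c*p[0]-s*p[1],P[1]+s*p[0]+c*p[1],p[2]])
def proj(m,X):
    v=np.array(m['mtx'])@(np.array(m['R'])@X+np.array(m['t'])); return v[:2]/v[2]
E
python3 - <<'E'
from h import *
from scipy.optimize import least_squares
S=lambda u,v:(245+u/4.8,160+v/4.8)
T=lambda u,v:(265+(u-400)/5.4,125+v/5.4)
M={c:viewer.camera_model(c) for c in('scene','top')}
obs=[('scene','L',255,S(222,38)),('scene','L',172,S(224,190)),('scene','L',0,S(230,522)),('scene','M',125,S(106,290)),('scene','P',108,S(116,343)),
('top','L',255,T(462,553)),('top','L',172,T(492,377)),('top','L',0,T(551,78)),('top','M',125,T(641,303)),('top','P',108,T(630,251))]
def res(P):
    out=[]
    for c,k,r,px in obs:
        q=P[4] if k=='M' else P[3]; y=0 if k=='L' else -.06
        out.append(proj(M[c],toW(loc(r/1e3,q,y),P))-px)
    return np.ravel(out)
best=min((least_squares(res,[.8,.05,y0,.05,.05],loss='soft_l1') for y0 in(-.3,0,.3,3)),key=lambda s:s.cost)
P=best.x;print(P.round(4));print(res(P).reshape(-1,2).round(1).tolist())
print('grip',toW(loc(.215,P[3],0),P),'tab',toW(loc(.125,P[4],-.06),P),'tabdirs')
np.save('P.npy',P)
E
```

```text
[ 0.7047  0.0473 -0.1784  0.0809  0.0648]
[[-0.8, 1.5], [-0.3, 0.5], [0.5, 0.2], [-0.1, -2.1], [-2.1, -6.1], [-0.1, -2.6], [-0.5, -0.3], [-1.7, -1.5], [-1.2, 0.4], [1.6, 4.8]]
grip [0.50520574 0.0833315  0.20151161] tab [0.57876096 0.0090999  0.17347094] tabdirs
```

```bash
cat >> h.py <<'E'
from scipy.spatial.transform import Rotation as Ro
def tgt(P,tilt=0):
    # tool y along frame y (or its negative), tool z down, then tilt about frame y
    ey=np.array([-np.sin(P[2]),np.cos(P[2]),0])
    opts=[]
    for s in(1,-1):
        y=s*ey;z=np.array([0,0,-1.]);R=Ro.from_matrix(np.c_[np.cross(y,z),y,z])
        opts.append(Ro.from_rotvec(ey*tilt)*R)
    cur=Ro.from_rotvec(arm.state()['tool_rot'])
    return min(opts,key=lambda R:(cur.inv()*R).magnitude())
def rel(pos,R=None,pos0=None,R0=None):
    s=arm.state();R0=R0 or Ro.from_rotvec(s['tool_rot']);p0=s['tool_pos'] if pos0 is None else pos0
    d=R0.inv().apply(np.array(pos)-p0)/.2; w=(R0.inv()*(R or R0)).as_rotvec()/(2*np.pi)
    return d.round(4).tolist(),w.round(4).tolist()
E
python3 - <<'E'
from h import *
from scipy.optimize import least_squares
S=lambda u,v:(245+u/4.8,160+v/4.8)
T=lambda u,v:(265+(u-400)/5.4,125+v/5.4)
M={c:viewer.camera_model(c) for c in('scene','top')}
obs=[('scene','L',255,S(222,38)),('scene','L',172,S(224,190)),('scene','L',0,S(230,522)),('scene','M',125,S(106,290)),
('top','L',255,T(462,553)),('top','L',172,T(492,377)),('top','L',0,T(551,78)),('top','M',125,T(641,303))]
def res(P):
    return np.ravel([proj(M[c],toW(loc(r/1e3,P[4] if k=='M' else P[3],0 if k=='L' else -.06),P))-px for c,k,r,px in obs])
P=least_squares(res,[.7,.05,-.18,.05,.05]).x;print(P.round(4),res(P).reshape(-1,2).round(1).tolist())
np.save('P.npy',P)
g=toW(loc(.215,P[3],0),P);print('grip',g,'tab',toW(loc(.125,P[4],-.06),P))
R=tgt(P);print(Ro.from_rotvec(arm.state()['tool_rot']).as_matrix().round(2),rel([g[0],g[1],.36],R))
m=viewer.camera_model('wrist');s=arm.state();print('cam in tool',Ro.from_rotvec(s['tool_rot']).inv().apply(-np.array(m['R']).T@m['t']-s['tool_pos']).round(3))
print((np.array(m['R'])@Ro.from_rotvec(s['tool_rot']).as_matrix()).round(2))
E
```

```text
[ 0.7034  0.0458 -0.1842  0.0869  0.0753] [[-1.0, 1.4], [-0.7, 0.3], [-0.3, -0.2], [-0.5, -2.3], [-0.1, -1.9], [-0.3, 0.4], [-1.1, -1.0], [-0.9, 1.3]]
grip [0.50364522 0.08303143 0.20030661] tab [0.57673827 0.00837797 0.17223787]
[[-0.91  0.42 -0.  ]
 [ 0.42  0.91  0.  ]
 [ 0.    0.   -1.  ]] ([-2.1075, -1.5608, -0.6437], [0.0, -0.0, -0.04])
cam in tool [ 0.07   0.    -0.143]
[[-0.    1.    0.  ]
 [-0.96  0.   -0.28]
 [-0.28 -0.    0.96]]
```

Call:
send_rows(
  series=[
    [-0.25, -0.19, -0.2, 0, 0, 0],
    [-0.5, -0.38, -0.4, 0, 0, 0],
    [-0.75, -0.57, -0.64, 0, 0, 0],
    [-1, -0.75, -0.64, 0, 0, 0],
  ],
  hand=-1,
)

```text
t: 1.6
tool_pos: [0.3556, 0.3519, 0.3536]
tool_rot: [0.677, 3.065, 0.005]
wrist_force: [1.4, -0.1, -0.9]
grip_width: 0.0124
grasp_force: 0.0
```

Call:
send_rows(
  series=[
    [-0.25, -0.19, 0, 0, 0, -0.01],
    [-0.5, -0.38, 0, 0, 0, -0.02],
    [-0.75, -0.57, 0, 0, 0, -0.03],
    [-1, -0.75, 0, 0, 0, -0.04],
    [-1, -0.77, 0, 0, 0, -0.04],
  ],
)

```text
t: 2.22
tool_pos: [0.4728, 0.1255, 0.35]
tool_rot: [-0.299, -3.126, 0.002]
wrist_force: [0.2, 0.4, -0.6]
grip_width: 0.0005
grasp_force: 0.0
```

```bash
python3 - <<'E'
from h import *
P=np.load('P.npy')
s=arm.state();print(s['t'],s['tool_pos'],s['wrist_force'])
im=snap('wrist','w1')
m=viewer.camera_model('wrist')
for nm,X in dict(piv=loc(0,0,0),grip=loc(.215,P[3],0),g257=loc(.257,P[3],0),g172=loc(.172,P[3],0),tab=loc(.125,P[4],-.06)).items(): print(nm,proj(m,toW(X,P)).round(1))
find('wrist',['lever_grip','marker_tab','brake_lever'])
g=toW(loc(.215,P[3],0),P);print(rel([g[0],g[1],.27],tgt(P)))
E
```

```text
2.225 [0.4727504  0.12545696 0.34995955] [ 0.21588971  0.37029793 -0.55022361]
piv [250.7 350. ]
grip [239.4 231.9]
g257 [236.1 197. ]
g172 [242.3 262.4]
tab [193.8 292.3]
wrist lever_grip [(0.8, [0.493, 0.087, 0.217])]
wrist marker_tab []
wrist brake_lever [(0.7, [0.488, 0.092, 0.217])]
([-0.2033, -0.201, 0.4054], [0.0001, 0.0001, 0.0001])
```

View pics/w1.png

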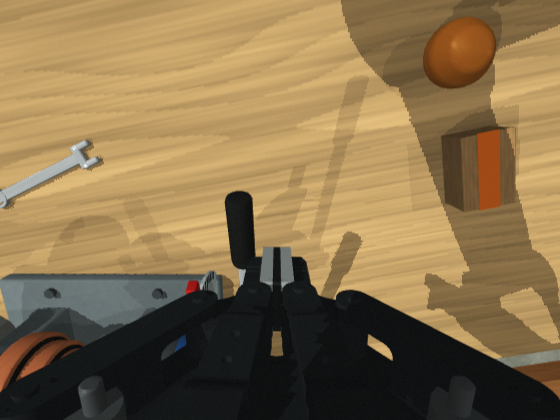

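The wrist picture shows the grip from (238,193) to (243,266) and the red tab at (193,288). Both agree with the fitted model, so I'll lower over the grip.

Call:
send_rows(
  series=[
    [-0.1, -0.1, 0, 0, 0, 0],
    [-0.2, -0.2, 0.2, 0, 0, 0],
    [-0.2, -0.2, 0.5, 0, 0, 0],
    [-0.2, -0.2, 0.5, 0, 0, 0],
  ],
)

```text
t: 2.92
tool_pos: [0.4999, 0.0834, 0.2428]
tool_rot: [-0.285, -3.114, 0.004]
wrist_force: [0.8, 0.5, 0.2]
grip_width: -0.0001
grasp_force: 0.0
```

```bash
python3 - <<'E'
from h import *
P=np.load('P.npy')
s=arm.state();print(s['t'],s['tool_pos'],s['wrist_force'])
for q in (P[3],.14,.2,.26,.32,.38,.44,.5,.56,.62,.68,.74):
    X=loc(.215,q,0);X[2]+=.013/np.cos(.42-q);print(round(q,3),X[2].round(4),rel(toW(X,P),tgt(P)))
E
```

```text
2.925 [0.49989387 0.08340722 0.24283584] [0.8135145  0.5397865  0.17503735]
0.087 0.2141 ([-0.0209, 0.0021, 0.1436], [-0.0006, -0.0023, 0.0003])
0.14 0.2029 ([-0.0045, 0.0024, 0.1994], [-0.0006, -0.0023, 0.0003])
0.2 0.1902 ([0.0106, 0.0026, 0.2632], [-0.0006, -0.0023, 0.0003])
0.26 0.1774 ([0.0218, 0.0029, 0.3274], [-0.0006, -0.0023, 0.0003])
0.32 0.1645 ([0.0292, 0.0032, 0.392], [-0.0006, -0.0023, 0.0003])
0.38 0.1516 ([0.0328, 0.0034, 0.4567], [-0.0006, -0.0023, 0.0003])
0.44 0.1387 ([0.0325, 0.0037, 0.5212], [-0.0006, -0.0023, 0.0003])
0.5 0.1259 ([0.0283, 0.0039, 0.5853], [-0.0006, -0.0023, 0.0003])
0.56 0.1131 ([0.0203, 0.0042, 0.6489], [-0.0006, -0.0023, 0.0003])
0.62 0.1006 ([0.0085, 0.0044, 0.7116], [-0.0006, -0.0023, 0.0003])
0.68 0.0882 ([-0.0071, 0.0046, 0.7732], [-0.0006, -0.0023, 0.0003])
0.74 0.0761 ([-0.0264, 0.0048, 0.8336], [-0.0006, -0.0023, 0.0003])
```

Call:
send_rows(
  series=[
    [-0.02, 0.002, 0.08, 0, 0, 0],
    [-0.02, 0.002, 0.14, 0, 0, 0],
    [-0.005, 0.002, 0.2, 0, 0, 0],
    [0.01, 0.002, 0.26, 0, 0, 0],
    [0.02, 0.002, 0.31, 0, 0, 0],
  ],
)

```text
t: 3.55
tool_pos: [0.4994, 0.0837, 0.1889]
tool_rot: [0.289, 3.127, 0.001]
wrist_force: [-1.0, 1.0, 4.1]
grip_width: 0.0002
grasp_force: 1.8
```

Call:
send_rows(
  series=[
    [0, 0, 0, 0, 0, 0],
    [0, 0, 0, 0, 0, 0],
  ],
)

```text
t: 3.8
tool_pos: [0.4995, 0.0832, 0.1884]
tool_rot: [-0.29, -3.128, 0.001]
wrist_force: [-0.8, -0.0, -0.5]
grip_width: -0.0007
grasp_force: 0.0
```

Call:
send_rows(
  series=[
    [0.005, 0, 0.025, 0, 0, 0],
    [0.01, 0, 0.05, 0, 0, 0],
    [0.012, 0, 0.075, 0, 0, 0],
    [0.015, 0, 0.095, 0, 0, 0],
    [0.016, 0, 0.11, 0, 0, 0],
  ],
)

```text
t: 4.42
tool_pos: [0.4962, 0.084, 0.1664]
tool_rot: [-0.289, -3.128, -0.0]
wrist_force: [-0.0, 0.1, 3.4]
grip_width: -0.0003
grasp_force: 1.4
```

Call:
send_rows(
  series=[
    [0.002, 0, 0.018, 0, 0, 0],
    [0.003, 0, 0.036, 0, 0, 0],
    [0.003, 0, 0.054, 0, 0, 0],
  ],
)

```text
t: 4.8
tool_pos: [0.4958, 0.0842, 0.1557]
tool_rot: [-0.289, -3.128, -0.0]
wrist_force: [-2.7, 0.7, 3.0]
grip_width: 0.0001
grasp_force: 1.5
```

Call:
send_rows(
  series=[
    [0, 0, 0.018, 0, 0, 0],
    [0, 0, 0.036, 0, 0, 0],
    [0, 0, 0.054, 0, 0, 0],
    [0, 0, 0.07, 0, 0, 0],
  ],
)

```text
t: 5.3
tool_pos: [0.4957, 0.0841, 0.1417]
tool_rot: [-0.289, -3.128, -0.0]
wrist_force: [-2.7, 0.4, 3.1]
grip_width: -0.0002
grasp_force: 1.6
```

Call:
send_rows(
  series=[
    [0, 0, 0.018, 0, 0, 0],
    [-0.002, 0, 0.036, 0, 0, 0],
    [-0.004, 0, 0.054, 0, 0, 0],
    [-0.005, 0, 0.07, 0, 0, 0],
  ],
)

```text
t: 5.8
tool_pos: [0.4968, 0.0839, 0.1276]
tool_rot: [-0.289, -3.128, 0.0]
wrist_force: [-1.8, 1.1, 3.2]
grip_width: 0.0002
grasp_force: 1.6
```

Call:
send_rows(
  series=[
    [-0.002, 0, 0.018, 0, 0, 0],
    [-0.005, 0, 0.036, 0, 0, 0],
    [-0.008, 0, 0.054, 0, 0, 0],
    [-0.01, 0, 0.07, 0, 0, 0],
  ],
)

```text
t: 6.3
tool_pos: [0.4987, 0.0835, 0.1136]
tool_rot: [-0.289, -3.128, 0.0]
wrist_force: [-2.5, 1.3, 2.9]
grip_width: -0.0001
grasp_force: 1.6
```

Call:
send_rows(
  series=[
    [-0.003, 0, 0.018, 0, 0, 0],
    [-0.006, 0, 0.036, 0, 0, 0],
    [-0.01, 0, 0.054, 0, 0, 0],
    [-0.013, 0, 0.07, 0, 0, 0],
  ],
)

```text
t: 6.8
tool_pos: [0.501, 0.0831, 0.1]
tool_rot: [-0.289, -3.127, -0.0]
wrist_force: [-6.3, 0.0, 6.8]
grip_width: 0.0001
grasp_force: 4.0
```

Call:
send_rows(
  series=[
    [0, 0, 0.01, 0, 0, 0],
    [0, 0, 0.02, 0, 0, 0],
    [0, 0, 0.027, 0, 0, 0],
  ],
)

```text
t: 7.18
tool_pos: [0.5016, 0.0831, 0.0959]
tool_rot: [0.289, 3.127, 0.0]
wrist_force: [-5.0, 0.5, 10.2]
grip_width: -0.0003
grasp_force: 5.8
```

Call:
send_rows(
  series=[
    [0, 0, 0.01, 0, 0, 0],
    [0, 0, 0.022, 0, 0, 0],
    [0, 0, 0.022, 0, 0, 0],
  ],
)

```text
t: 7.55
tool_pos: [0.5022, 0.083, 0.0924]
tool_rot: [0.289, 3.125, 0.0]
wrist_force: [-5.3, -0.6, 10.7]
grip_width: -0.0004
grasp_force: 6.4
```

Call:
send_rows(
  series=[
    [0, 0, 0.004, 0, 0, 0],
    [0, 0, 0.008, 0, 0, 0],
  ],
)

```text
t: 7.8
tool_pos: [0.5024, 0.083, 0.0914]
tool_rot: [0.289, 3.124, 0.0]
wrist_force: [-6.2, 0.4, 15.1]
grip_width: 0.0003
grasp_force: 8.1
```

Call:
send_rows(
  series=[
    [0, 0, 0, 0, 0, 0],
  ],
)

```text
t: 7.92
tool_pos: [0.5024, 0.083, 0.0914]
tool_rot: [0.289, 3.124, 0.0]
wrist_force: [-6.3, -1.9, 14.2]
grip_width: -0.0004
grasp_force: 7.7
```

Call:
send_rows(
  series=[
    [0, 0, 0, 0, 0, 0],
    [0, 0, 0, 0, 0, 0],
    [0, 0, 0, 0, 0, 0],
    [0, 0, 0, 0, 0, 0],
    [0, 0, 0, 0, 0, 0],
  ],
)

```text
t: 8.55
tool_pos: [0.5024, 0.0829, 0.0914]
tool_rot: [0.289, 3.124, 0.0]
wrist_force: [-6.6, -0.9, 14.5]
grip_width: -0.0001
grasp_force: 7.7
```

Call:
send_rows(
  series=[
    [0, 0, 0, 0, 0, 0],
    [0, 0, 0, 0, 0, 0],
    [0, 0, 0, 0, 0, 0],
  ],
)

```text
t: 8.93
tool_pos: [0.5024, 0.0829, 0.0913]
tool_rot: [0.289, 3.124, 0.0]
wrist_force: [-5.9, -0.6, 14.9]
grip_width: -0.0001
grasp_force: 7.7
```

Call:
send_rows(
  series=[
    [0.006, 0, -0.1, 0, 0, 0],
    [0.006, 0, -0.35, 0, 0, 0],
    [0.006, 0, -0.6, 0, 0, 0],
    [0.006, 0, -0.85, 0, 0, 0],
  ],
)

```text
t: 9.43
tool_pos: [0.5003, 0.0832, 0.2603]
tool_rot: [0.29, 3.127, -0.0]
wrist_force: [1.3, 0.0, -0.2]
grip_width: 0.0003
grasp_force: 0.0
```

```bash
python3 - <<'E'
from h import *
P=np.load('P.npy')
s=arm.state();print(s['t'],s['tool_pos'],s['wrist_force'])
for c in('scene','top'):snap(c,c+'1')
snap('wrist','w2')
a=cv2.imread('pics/scene1.png')[160:285,245:320];b=cv2.imread('pics/top1.png')[125:235,265:331]
A=cv2.resize(a,None,fx=4.8,fy=4.8,interpolation=cv2.INTER_CUBIC);B=cv2.resize(b,None,fx=5.4,fy=5.4,interpolation=cv2.INTER_CUBIC)
o=np.zeros((600,800,3),np.uint8);o[:A.shape[0],:A.shape[1]]=A;o[:B.shape[0],400:400+B.shape[1]]=B
cv2.imwrite('pics/zoom1.png',o)
for c in('scene','top','wrist'):
  m=viewer.camera_model(c)
  for q in(.56,.6,.64,.68):print(c,q,[proj(m,toW(loc(r,q,0),P)).round(1).tolist() for r in(.172,.255)])
X=toW(loc(.125,P[4],-.06),P);print('tab',X,rel([X[0],X[1],.3],tgt(P)))
E
```

```text
9.425 [0.50030195 0.08316542 0.26033855] [ 1.25771067e+00  5.51423196e-04 -1.53074431e-01]
scene 0.56 [[290.6, 218.0], [289.8, 197.3]]
scene 0.6 [[290.6, 220.0], [289.7, 200.2]]
scene 0.64 [[290.6, 222.0], [289.7, 203.1]]
scene 0.68 [[290.6, 224.1], [289.7, 206.1]]
top 0.56 [[281.3, 203.9], [276.1, 235.8]]
top 0.6 [[281.3, 204.0], [276.3, 235.6]]
top 0.64 [[281.4, 203.9], [276.4, 235.2]]
top 0.68 [[281.5, 203.7], [276.6, 234.7]]
wrist 0.56 [[276.1, 224.2], [276.0, 141.4]]
wrist 0.6 [[276.1, 223.0], [276.0, 142.2]]
wrist 0.64 [[276.1, 222.1], [276.0, 143.4]]
wrist 0.68 [[276.1, 221.5], [276.0, 144.9]]
tab [0.57673827 0.00837797 0.17223787] ([-0.4395, -0.299, -0.1844], [0.0003, 0.0012, -0.0001])
```

View pics/zoom1.png

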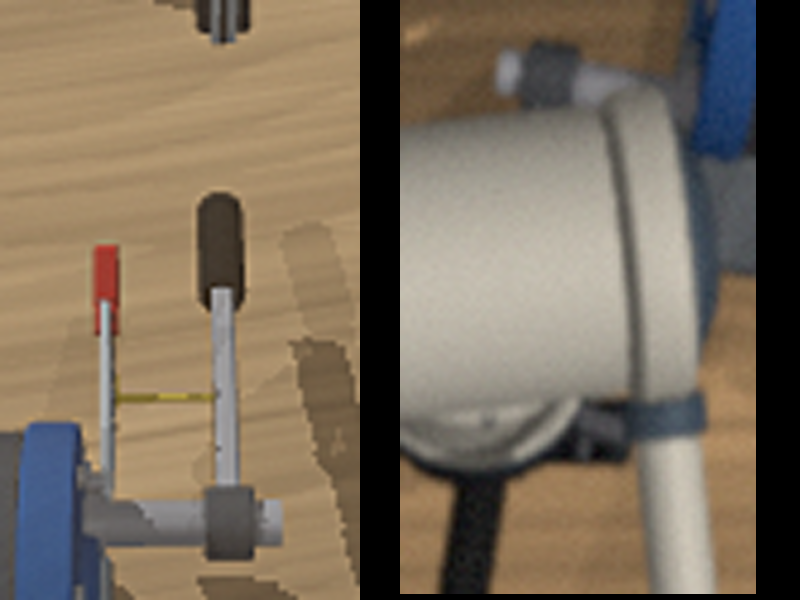

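The scene crop shows the lever's pointer row at v=397 (it was 343) and the grip end at v=195. The lever sits near q≈0.63, and the red marker hasn't moved (v 247–333). Next I'll go above the marker.

Call:
send_rows(
  series=[
    [-0.2, -0.15, -0.1, 0, 0, 0],
    [-0.43, -0.3, -0.1, 0, 0, 0],
    [-0.43, -0.3, 0, 0, 0, 0],
    [-0.43, -0.3, 0.0, 0, 0, 0],
    [-0.43, -0.3, 0.0, 0, 0, 0],
  ],
  hand=-0.3,
  newtons=25,
)

```text
t: 10.2
tool_pos: [0.5734, 0.0089, 0.2585]
tool_rot: [-0.289, -3.128, 0.0]
wrist_force: [-0.2, 0.9, -0.1]
grip_width: 0.0299
grasp_force: 0.0
```

```bash
python3 - <<'E'
from h import *
P=np.load('P.npy')
s=arm.state();print(s['t'],s['tool_pos'],s['grip_width'])
im=snap('wrist','w3')
m=viewer.camera_model('wrist')
print('tab',[proj(m,toW(loc(r,P[4],-.06),P)).round(1) for r in(.11,.125,.14)])
print('lever',[proj(m,toW(loc(r,.62,0),P)).round(1) for r in(.172,.257)])
X=toW(loc(.127,P[4],-.06),P);print('tab',X,rel(X-[0,0,.016],tgt(P)))
E
```

```text
10.2 [0.57336115 0.00887017 0.25852612] 0.02991401947227075
tab [array([276.1, 231.2]), array([276.1, 216.5]), array([276.1, 200.6])]
lever [array([338.1, 142.5]), array([339.6,  51.5])]
tab [0.57488776 0.0087228  0.17291367] ([-0.0066, -0.0001, 0.512], [0.0, 0.0002, 0.0001])
```

View pics/w3.png

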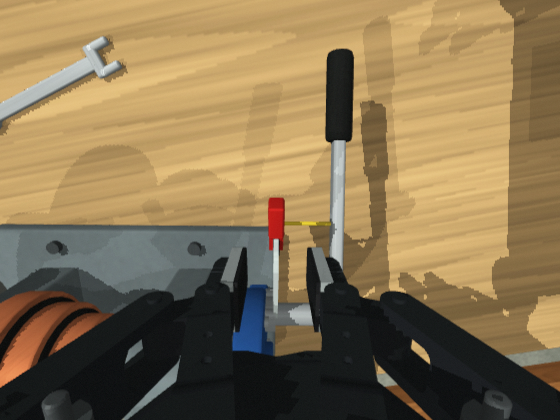

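The wrist picture shows the red tab at (276,198–248), centred between the fingers, and the lever to the right at column 338, which matches the prediction. I'll descend and pinch.

Call:
send_rows(
  series=[
    [-0.005, 0, 0.2, 0, 0, 0],
    [-0.005, 0, 0.4, 0, 0, 0],
    [-0.005, 0, 0.51, 0, 0, 0],
    [-0.005, 0, 0.51, 0, 0, 0],
  ],
)

```text
t: 10.75
tool_pos: [0.5736, 0.0089, 0.1554]
tool_rot: [-0.288, -3.126, 0.0]
wrist_force: [-0.9, -0.7, 0.3]
grip_width: 0.0301
grasp_force: 0.0
```

Call:
send_rows(
  series=[
    [0, 0, 0, 0, 0, 0],
    [0, 0, 0, 0, 0, 0],
    [0, 0, 0, 0, 0, 0],
    [0, 0, 0, 0, 0, 0],
  ],
  hand=-1,
  newtons=25,
)

```text
t: 11.25
tool_pos: [0.5748, 0.0082, 0.158]
tool_rot: [0.29, 3.127, -0.0]
wrist_force: [-4.2, -1.1, 5.8]
grip_width: 0.0115
grasp_force: 28.5
```

```bash
python3 - <<'E'
from h import *
P=np.load('P.npy')
s=arm.state();print(s['t'],s['tool_pos'],s['tool_rot'],s['wrist_force'],s['grip_width'],s['grasp_force'])
R0=Ro.from_rotvec(s['tool_rot']);piv=toW(loc(0,0,-.06),P);ey=np.array([-np.sin(P[2]),np.cos(P[2]),0])
for d in np.arange(.05,.61,.05):
    Q=Ro.from_rotvec(-ey*d); print(round(d,2),rel(piv+Q.apply(s['tool_pos']-piv),Q*R0))
E
```

```text
11.25 [0.57484846 0.00818695 0.15803608] [ 2.89617930e-01  3.12663362e+00 -3.03152206e-04] [-4.21023395 -1.12966556  5.75562156] 0.011483418884862104 28.456099927425385
0.05 ([0.0063, -0.0, 0.03], [-0.0, -0.008, 0.0])
0.1 ([0.0111, -0.0, 0.0603], [-0.0, -0.0159, 0.0])
0.15 ([0.0144, -0.0, 0.0908], [-0.0, -0.0239, 0.0])
0.2 ([0.0161, -0.0, 0.1214], [-0.0, -0.0318, 0.0])
0.25 ([0.0164, -0.0, 0.1521], [-0.0, -0.0398, 0.0])
0.3 ([0.015, 0.0, 0.1828], [-0.0, -0.0477, 0.0])
0.35 ([0.0122, 0.0, 0.2133], [-0.0, -0.0557, 0.0])
0.4 ([0.0078, 0.0, 0.2437], [-0.0, -0.0637, 0.0])
0.45 ([0.0019, 0.0, 0.2738], [-0.0, -0.0716, 0.0])
0.5 ([-0.0054, 0.0, 0.3036], [-0.0, -0.0796, 0.0])
0.55 ([-0.0143, 0.0, 0.3329], [-0.0, -0.0875, 0.0])
0.6 ([-0.0246, 0.0, 0.3618], [-0.0, -0.0955, 0.0])
```

Call:
send_rows(
  series=[
    [0.011, 0, 0.06, 0, -0.016, 0],
    [0.016, 0, 0.121, 0, -0.032, 0],
    [0.015, 0, 0.183, 0, -0.048, 0],
    [0.008, 0, 0.244, 0, -0.064, 0],
    [-0.005, 0, 0.304, 0, -0.08, 0],
  ],
)

```text
t: 11.88
tool_pos: [0.5762, 0.0081, 0.0969]
tool_rot: [0.243, 2.623, -0.062]
wrist_force: [0.2, -2.9, 1.8]
grip_width: 0.0115
grasp_force: 28.2
```

```bash
python3 - <<'E'
from h import *
P=np.load('P.npy')
s=arm.state();print(s['t'],s['tool_pos'],s['tool_rot'],s['wrist_force'],s['grip_width'],s['grasp_force'])
for c in('scene','wrist'):snap(c,c+'4')
a=cv2.imread('pics/scene4.png')[160:285,245:320];b=cv2.imread('pics/wrist4.png')
A=cv2.resize(a,None,fx=4.8,fy=4.8,interpolation=cv2.INTER_CUBIC)
o=np.zeros((600,800,3),np.uint8);o[:,:360]=A
B=cv2.resize(b[100:380,200:400],(429,600),interpolation=cv2.INTER_CUBIC);o[:,365:794]=B
cv2.imwrite('pics/zoom4.png',o)
E
```

```text
11.875 [0.57620791 0.00809431 0.09691423] [ 0.24285303  2.62334181 -0.06243858] [ 0.24366179 -2.90391257  1.80169793] 0.011502963998527965 28.19144904613495
```

View pics/zoom4.png

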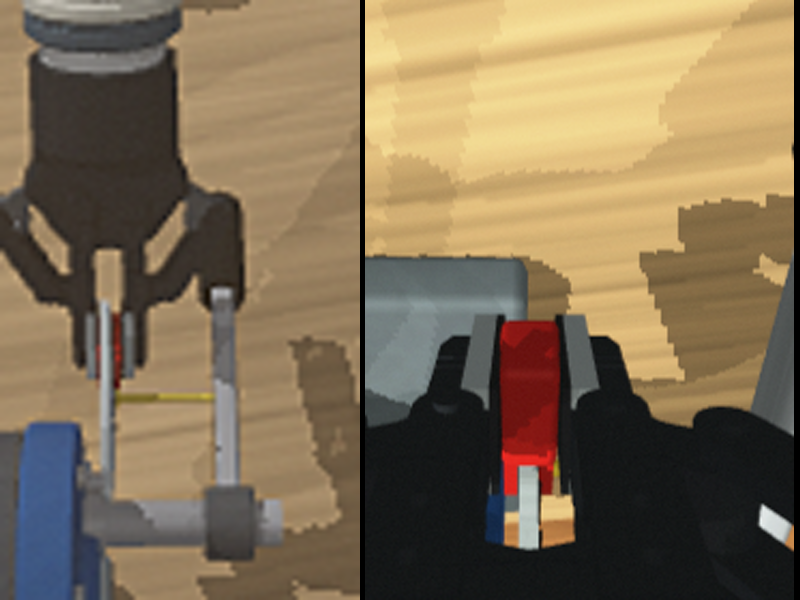

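The zoom shows the marker pinched, its inner end at scene crop v≈385, with the pointer at v≈397. I'll turn it a little further, release it and look from the front.

```bash
python3 - <<'E'
from h import *
P=np.load('P.npy')
s=arm.state()
R0=Ro.from_rotvec(s['tool_rot']);piv=toW(loc(0,0,-.06),P);ey=np.array([-np.sin(P[2]),np.cos(P[2]),0])
print('tilt',np.arccos(-R0.as_matrix()[2,2]))
for d in (.02,.04,.05):
    Q=Ro.from_rotvec(-ey*d); print(round(d,2),rel(piv+Q.apply(s['tool_pos']-piv),Q*R0))
E
```

```text
tilt 0.5076581820519728
0.02 ([0.0026, -0.0, 0.0121], [0.0, -0.0032, -0.0])
0.04 ([0.0049, -0.0, 0.0243], [0.0, -0.0064, -0.0])
0.05 ([0.006, -0.0, 0.0303], [0.0, -0.008, -0.0])
```

Call:
send_rows(
  series=[
    [0.0025, 0, 0.012, 0, -0.0032, 0],
    [0.005, 0, 0.024, 0, -0.0064, 0],
    [0.005, 0, 0.024, 0, -0.0064, 0],
  ],
)

```text
t: 12.35
tool_pos: [0.577, 0.0079, 0.0906]
tool_rot: [0.239, 2.589, -0.067]
wrist_force: [2.6, -1.8, -3.4]
grip_width: 0.0113
grasp_force: 27.4
```

Call:
send_rows(
  series=[
    [0, 0, 0, 0, 0, 0],
    [0, 0, 0, 0, 0, 0],
    [0, 0, 0, 0, 0, 0],
  ],
  hand=-0.3,
)

```text
t: 12.72
tool_pos: [0.5771, 0.0081, 0.0912]
tool_rot: [0.239, 2.589, -0.066]
wrist_force: [0.4, -0.0, 0.5]
grip_width: 0.0302
grasp_force: 0.0
```

Call:
send_rows(
  series=[
    [0, 0, -0.2, 0, 0, 0],
    [0, 0, -0.45, 0, 0, 0],
    [0, 0, -0.6, 0, 0, 0],
    [0, 0, -0.6, 0, 0, 0],
  ],
)

```text
t: 13.22
tool_pos: [0.5169, 0.0196, 0.1977]
tool_rot: [0.239, 2.583, -0.065]
wrist_force: [1.3, 0.5, -0.2]
grip_width: 0.0299
grasp_force: 0.0
```

```bash
python3 - <<'E'
from h import *
P=np.load('P.npy')
s=arm.state();print(s['t'],s['tool_pos'],s['wrist_force'],s['grip_width'],s['q'])
R0=Ro.from_rotvec(s['tool_rot']);ey=np.array([-np.sin(P[2]),np.cos(P[2]),0])
tab=toW(loc(.115,.62,-.06),P)
# view: tilt th, camera .2 from tab, tab at image row ~140
m=viewer.camera_model('wrist');K=np.array(m['mtx']);print(K[0,0],K[:2,2])
Rc=np.array(m['R'])@R0.as_matrix(); ct=R0.inv().apply(-np.array(m['R']).T@m['t']-s['tool_pos'])
for th in(.75,.95):
    R=Ro.from_rotvec(-ey*(th-.548))*R0
    Rw=Rc@R.inv().as_matrix()
    ray=np.array([0.02,(150-K[1,2])/K[1,1],1]); cam=tab-Rw.T@ray*.21
    tcp=cam-R.apply(ct);print(th,'cam',cam.round(3),'tcp',tcp.round(3),rel(tcp,R))
E
```

```text
13.225 [0.5168512  0.01962912 0.19768701] [ 1.31942793  0.50486036 -0.15730008] 0.029912559493999964 [ 0.05157545 -0.63764132  1.9806768  -0.126709    1.26384961 -1.32982313]
309.79086304742106 [276.40459221 207.97603794]
0.75 cam [0.423 0.033 0.249] tcp [0.569 0.005 0.192] ([-0.2167, -0.0236, 0.1667], [-0.0, -0.0321, -0.0])
0.95 cam [0.399 0.037 0.214] tcp [0.553 0.008 0.188] ([-0.1355, -0.0236, 0.1403], [-0.0, -0.064, -0.0001])
```

Call:
send_rows(
  series=[
    [-0.09, -0.012, 0.07, 0, -0.024, 0],
    [-0.17, -0.024, 0.15, 0, -0.048, 0],
    [-0.17, -0.024, 0.15, 0, -0.048, 0],
    [-0.17, -0.024, 0.15, 0, -0.048, 0],
  ],
)

```text
t: 13.72
tool_pos: [0.559, 0.0064, 0.1858]
tool_rot: [0.212, 2.292, -0.095]
wrist_force: [0.6, -0.7, 0.7]
grip_width: 0.0299
grasp_force: 0.0
```

```bash
python3 - <<'E'
from h import *
P=np.load('P.npy')
s=arm.state();print(s['t'],s['tool_pos'],s['q'])
im=snap('wrist','w5');m=viewer.camera_model('wrist')
for q in(.58,.62,.66):print(q,'pt',[proj(m,toW(loc(r,q,-.06),P)).round(1).tolist() for r in(.093,.108,.125)],'rod@lever',proj(m,toW(loc(.093,q,0),P)).round(1),'grip',[proj(m,toW(loc(r,q,0),P)).round(1).tolist() for r in(.172,.257)])
cv2.imwrite('pics/w5z.png',cv2.resize(im[60:260,200:460,::-1],None,fx=3,fy=3,interpolation=cv2.INTER_CUBIC))
E
```

```text
13.725 [0.55904649 0.00638814 0.18583136] [ 0.06133065 -0.75280621  2.18076011 -0.23398168  0.90025218 -1.25813451]
0.58 pt [[282.9, 181.6], [283.3, 167.7], [283.8, 149.9]] rod@lever [365.3 181.6] grip [[401.1, 84.4], [496.7, -175.2]]
0.62 pt [[282.9, 177.8], [283.2, 163.2], [283.7, 144.5]] rod@lever [364.4 177.8] grip [[398.0, 77.0], [483.1, -178.0]]
0.66 pt [[282.8, 174.1], [283.2, 158.9], [283.6, 139.5]] rod@lever [363.5 174.2] grip [[395.0, 70.3], [470.4, -178.6]]
```

View pics/w5z.png

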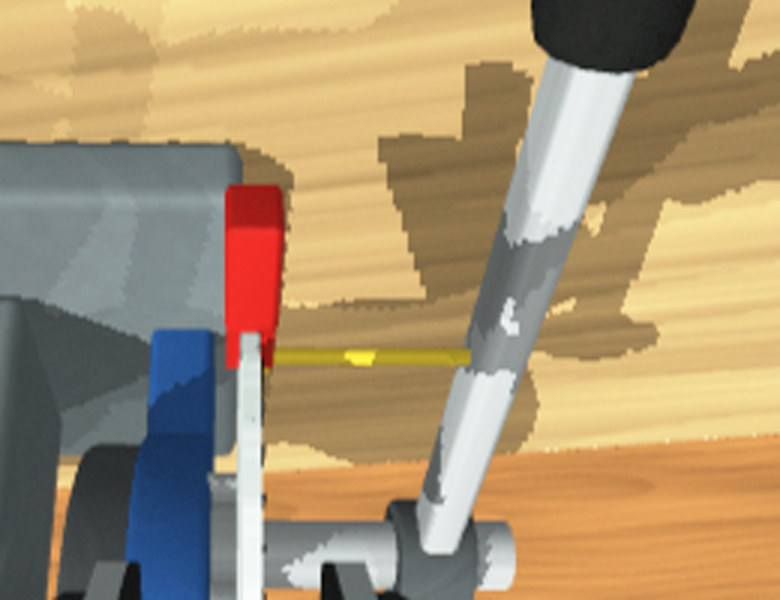

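The zoom shows the tab's outer-end edges at v=187 and 225, and the yellow rod at v≈357 running from (275) to the lever at (470). I'll fit all the picks together.

```bash
cat > fit.py <<'E'
from h import *
from scipy.optimize import least_squares
import json
P0=np.load('P.npy')
# wrist camera models recomputed from recorded tool poses
s=arm.state();mw=viewer.camera_model('wrist');R0=Ro.from_rotvec(s['tool_rot']).as_matrix()
Rc=np.array(mw['R'])@R0;ct=R0.T@(-np.array(mw['R']).T@mw['t']-s['tool_pos'])
def wcam(pos,rot):
    Rt=Ro.from_rotvec(rot).as_matrix();R=Rc@Rt.T;return dict(mtx=mw['mtx'],R=R,t=-R@(np.array(pos)+Rt@ct))
C={c:viewer.camera_model(c) for c in('scene','top')}
C['w3']=wcam([.57336,.00887,.2585],[-.289,-3.128,0]);C['w5']=mw
S=lambda u,v:(245+u/4.8,160+v/4.8);T=lambda u,v:(265+(u-400)/5.4,125+v/5.4);Z=lambda u,v:(200+u/3,60+v/3)
# cam, state key, r(None=pointer), y, tangential offset up, px
def mk(extra=()):
  return [('scene',3,.255,0,0,S(222,38)),('scene',3,.172,0,0,S(224,190)),('scene',3,0,0,0,S(230,522)),('scene',4,.125,-.06,0,S(106,290)),
('top',3,.255,0,0,T(462,553)),('top',3,.172,0,0,T(492,377)),('top',3,0,0,0,T(551,78)),('top',4,.125,-.06,0,T(641,303)),
('scene',3,None,-.052,0,S(116,343)),('top',3,None,-.05,0,T(625,251)),('scene',5,None,-.052,0,S(116,398)),
('scene',5,.255,0,0,S(221,200)),('scene',5,.172,0,0,S(223,298)),
('w3',5,.172,0,0,(338.5,140)),('w3',5,.257,0,0,(340,51)),('w3',5,None,-.05,0,(288,223.5)),('w3',5,None,-.01,0,(328,224)),
('w5',5,None,-.05,0,Z(285,357)),('w5',5,None,-.01,0,Z(460,357)),
('w5',6,.14,-.066,.008,Z(227,225)),('w5',6,.14,-.054,.008,Z(283,225)),('w5',6,.14,-.066,-.008,Z(229,187)),('w5',6,.14,-.054,-.008,Z(279,188))]+list(extra)
def pt(P,k,r,y,t):
    q=P[k];a=.42-q;X=loc(P[7] if r is None else r,q,y);return toW(X+t*np.array([np.sin(a),0,np.cos(a)]),P)
def run(obs):
    res=lambda P:np.ravel([proj(C[c],pt(P,k,r,y,t))-px for c,k,r,y,t,px in obs])
    f=least_squares(res,[*P0[:3],.08,.07,.62,.6,.1],loss='soft_l1');return f.x,res(f.x).reshape(-1,2),f
E
python3 - <<'E'
from fit import *
o=mk();P,r,f=run(o);print(P.round(4))
for a,b in zip(o,r):print(a[:5],b.round(1))
cov=np.linalg.inv(f.jac.T@f.jac);print(np.sqrt(np.diag(cov)).round(4))
E
```

```text
[ 0.7033  0.0466 -0.1817  0.0833  0.042   0.618   0.6093  0.0922]
('scene', 3, 0.255, 0, 0) [-0.9  1.2]
('scene', 3, 0.172, 0, 0) [-0.5  0.2]
('scene', 3, 0, 0, 0) [ 0.1 -0.3]
('scene', 4, 0.125, -0.06, 0) [-0.3 -2.9]
('top', 3, 0.255, 0, 0) [-0.2 -2. ]
('top', 3, 0.172, 0, 0) [-0.4  0.4]
('top', 3, 0, 0, 0) [-1.4 -1. ]
('top', 4, 0.125, -0.06, 0) [-0.9  0.5]
('scene', 3, None, -0.052, 0) [ 1.1 -0.4]
('top', 3, None, -0.05, 0) [-0.5 -0.5]
('scene', 5, None, -0.052, 0) [ 1.5 -1. ]
('scene', 5, 0.255, 0, 0) [-1.3 -0.3]
('scene', 5, 0.172, 0, 0) [-0.7 -1.3]
('w3', 5, 0.172, 0, 0) [0.3 2.3]
('w3', 5, 0.257, 0, 0) [ 0.1 -0.1]
('w3', 5, None, -0.05, 0) [-1.1  0.8]
('w3', 5, None, -0.01, 0) [-0.6  0.2]
('w5', 5, None, -0.05, 0) [ 2.2 -0.4]
('w5', 5, None, -0.01, 0) [-1.9 -0.5]
('w5', 6, 0.14, -0.066, 0.008) [-0.7  1. ]
('w5', 6, 0.14, -0.054, 0.008) [0.8 1. ]
('w5', 6, 0.14, -0.066, -0.008) [-1.2 -3.3]
('w5', 6, 0.14, -0.054, -0.008) [ 1.2 -3.7]
[0.0011 0.001  0.0065 0.0187 0.0429 0.009  0.0104 0.0014]
```

```bash
cat > view.py <<'E'
from h import *
P=np.load('P.npy');s=arm.state();m=viewer.camera_model('wrist');K=np.array(m['mtx']);R0=Ro.from_rotvec(s['tool_rot'])
Rc=np.array(m['R'])@R0.as_matrix();ct=R0.inv().apply(-np.array(m['R']).T@m['t']-s['tool_pos'])
tab=toW(loc(.115,.62,-.055),P);ey=np.array([-np.sin(P[2]),np.cos(P[2]),0]);ex=np.array([np.cos(P[2]),np.sin(P[2]),0])
def pose(th,d,row):
    z=-np.sin(th)*ey-np.array([0,0,np.cos(th)]);x=np.cos(th)*ey-np.array([0,0,np.sin(th)])
    R=Ro.from_matrix(np.c_[x,np.cross(z,x),z]);Rw=Rc@R.inv().as_matrix()
    return tab-Rw.T@np.array([0,(row-K[1,2])/K[1,1],1])*d-R.apply(ct),R
E
python3 - <<'E'
from view import *
print(s['t'],s['tool_pos'])
p2,R2=pose(.6,.2,150);p1=p2+[0,0,.1];print(p2)
print('A',rel(p1,R2)); print('B from A',rel(p2,R2,p1,R2))
print('up',rel(s['tool_pos']+[0,0,.1]))
E
```

```text
13.775 [0.55948431 0.00642202 0.18719015]
[0.5807954  0.00480357 0.1848729 ]
A ([-0.4356, 0.0118, -0.2451], [0.1656, 0.0304, 0.1879])
B from A ([0.2823, 0.0, 0.4127], [0.0, 0.0, 0.0])
up ([-0.3737, 0.0002, -0.3322], [0.0, 0.0, 0.0])
```

Call:
send_rows(
  series=[
    [-0.25, 0, -0.2, 0, 0, 0],
    [-0.43, 0.01, -0.25, 0.018, 0.003, 0.021],
    [-0.43, 0.01, -0.25, 0.036, 0.006, 0.042],
    [-0.43, 0.01, -0.25, 0.055, 0.01, 0.063],
    [-0.43, 0.01, -0.25, 0.073, 0.013, 0.083],
  ],
)

```text
t: 14.4
tool_pos: [0.5795, 0.0056, 0.2855]
tool_rot: [1.06, 2.185, -0.344]
wrist_force: [-0.5, -0.0, 1.3]
grip_width: 0.0302
grasp_force: 0.0
```

```bash
python3 - <<'E'
from view import *
print(s['t'],s['tool_pos'],s['q'].round(2))
p2,R2=pose(.6,.2,150);p1=p2+[0,0,.1]
print('A',rel(p1,R2),rel(p2,R2))
E
```

```text
14.4 [0.57945416 0.00564508 0.28545953] [ 0.32 -0.3   1.66 -0.67  1.45 -0.38]
A ([-0.0035, 0.0007, 0.0079], [0.0925, 0.0172, 0.1038]) ([0.3333, -0.0261, 0.3765], [0.0925, 0.0172, 0.1038])
```

Call:
send_rows(
  series=[
    [0, 0, 0, 0.0185, 0.0035, 0.021],
    [0, 0, 0, 0.037, 0.007, 0.0415],
    [0, 0, 0, 0.0555, 0.0105, 0.0625],
    [0.15, -0.01, 0.17, 0.074, 0.014, 0.083],
    [0.33, -0.026, 0.37, 0.0925, 0.017, 0.104],
  ],
)

```text
t: 15.02
tool_pos: [0.5809, 0.0051, 0.1862]
tool_rot: [2.067, 1.714, -0.637]
wrist_force: [-41.8, 78.6, 141.1]
grip_width: 0.0299
grasp_force: 81.1
```

Call:
send_rows(
  series=[
    [0, 0, 0, 0, 0, 0],
    [0, 0, 0, 0, 0, 0],
  ],
)

```text
t: 15.28
tool_pos: [0.5768, 0.0062, 0.1831]
tool_rot: [2.065, 1.726, -0.65]
wrist_force: [-15.6, 7.3, 0.1]
grip_width: 0.0299
grasp_force: 7.3
```

```bash
python3 - <<'E'
from h import *
P=np.load('P.npy')
s=arm.state();print(s['t'],s['tool_pos'],s['tool_rot'].round(4).tolist(),s['q'].round(2))
im=snap('wrist','w6');m=viewer.camera_model('wrist')
for q in(.58,.62,.66):print(q,'pt',[proj(m,toW(loc(r,q,-.06),P)).round(1).tolist() for r in(.093,.108,.14)],'rod@lever',proj(m,toW(loc(.093,q,0),P)).round(1))
import pickle;pickle.dump(m,open('w6.pkl','wb'))
o=cv2.resize(im[:,:,::-1][60:260,180:440],None,fx=3,fy=3,interpolation=cv2.INTER_CUBIC)
cv2.imwrite('pics/w6z.png',o)
E
```

```text
15.275 [0.57680093 0.00622359 0.18308037] [2.0654, 1.7258, -0.6504] [ 0.25  0.22  1.28 -0.56  1.88  0.32]
0.58 pt [[316.8, 167.8], [293.6, 165.1], [245.3, 159.4]] rod@lever [329.3  78.1]
0.62 pt [[317.4, 164.0], [294.6, 160.7], [247.4, 153.8]] rod@lever [329.9  74.4]
0.66 pt [[318.2, 160.2], [295.8, 156.4], [249.7, 148.5]] rod@lever [330.8  70.8]
```

View pics/w6z.png

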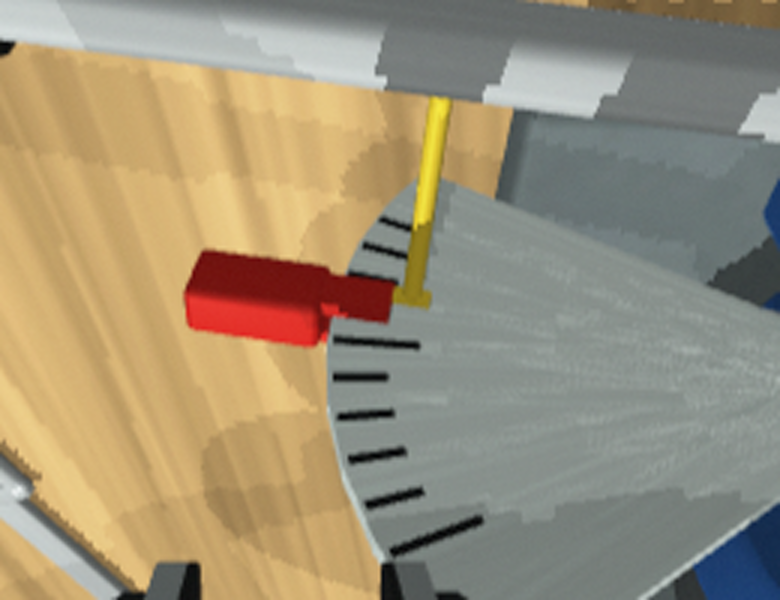

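The close view shows the marker's arm ending at (392,280–322) right against the pointer's tip tick at (395–430,298), so the two are nearly in line. But that approach struck something, probably the quadrant rim: the wrist read about 167 N for a moment. I'll back straight off and check whether anything shifted.

```bash
python3 - <<'E'
from h import *
s=arm.state();print(s['wrist_force'],rel(s['tool_pos']+[0,0,.12]))
E
```

```text
[-15.05748111   7.05882982  -1.30250492] ([-0.339, -0.0064, -0.495], [0.0, 0.0, 0.0])
```

Call:
send_rows(
  series=[
    [-0.05, 0, -0.07, 0, 0, 0],
    [-0.12, 0, -0.17, 0, 0, 0],
    [-0.2, 0, -0.3, 0, 0, 0],
    [-0.34, 0, -0.5, 0, 0, 0],
    [-0.34, 0, -0.5, 0, 0, 0],
  ],
)

```text
t: 15.95
tool_pos: [0.5811, 0.0045, 0.312]
tool_rot: [2.062, 1.715, -0.626]
wrist_force: [0.9, -0.5, 0.1]
grip_width: 0.0297
grasp_force: 0.0
```

```bash
python3 - <<'E'
from fit import *
import pickle
s=arm.state();print(s['t'],s['tool_pos'],s['wrist_force'])
im=snap('scene','scene7');old=cv2.imread('pics/scene4.png')[:,:,::-1]
# did the wheel head move? phase shift on body
g=lambda a:np.float32(cv2.cvtColor(np.ascontiguousarray(a),cv2.COLOR_RGB2GRAY))
for b in((230,360,80,215),(255,350,80,270)):print('shift',cv2.phaseCorrelate(g(old[b[0]:b[1],b[2]:b[3]]),g(im[b[0]:b[1],b[2]:b[3]])))
C['w6']=pickle.load(open('w6.pkl','rb'));W=lambda u,v:(180+u/3,60+v/3)
# pixel -> (r,q) in plane y of the wheel-head frame
P=np.array([.7033,.0466,-.1817])
def rq(px,y):
    m=C['w6'];d=np.array(m['R']).T@np.linalg.inv(np.array(m['mtx']))@[*px,1];o=-np.array(m['R']).T@m['t']
    n=np.array([-np.sin(P[2]),np.cos(P[2]),0]);X=o+d*((n@np.r_[P[:2],0]+y-n@o)/(n@d))
    l=X-[P[0],P[1],.13];x=l@[np.cos(P[2]),np.sin(P[2]),0];return np.hypot(x,l[2]).round(4),(.42-np.arctan2(l[2],-x)).round(4)
for n,p,y in[('tick L',(396,297),-.056),('tick R',(430,299),-.056),('rod end',(412,297),-.056),('arm top in',(395,283),-.056),('arm bot in',(390,322),-.056),
 ('blk out top',(190,289),-.054),('blk out bot',(191,329),-.054),('blk in top',(320,307),-.054),('blk in bot',(317,345),-.054),
 ('rim mark',(335,341),-.058),('mark',(335,377),-.058),('mark',(340,416),-.058),('mark',(350,460),-.058),('long',(390,553),-.058),('long in',(482,519),-.058),('mark in',(419,345),-.058)]:print(n,rq(W(*p),y))
a=im[160:285,245:320,::-1];cv2.imwrite('pics/s7.png',np.hstack([cv2.resize(x,None,fx=4.8,fy=4.8,interpolation=cv2.INTER_CUBIC) for x in(cv2.imread('pics/scene1.png')[160:285,245:320],a)]))
E
```

```text
15.95 [0.58111347 0.00446482 0.3119876 ] [ 0.90842517 -0.49797309  0.13711779]
shift ((0.49713873874793535, 0.48582206066849665), 0.9928951132608212)
shift ((0.026567630944910547, 0.01901262587497854), 0.9962967051089637)
tick L (np.float64(0.0967), np.float64(0.6085))
tick R (np.float64(0.0896), np.float64(0.6174))
rod end (np.float64(0.0934), np.float64(0.6157))
arm top in (np.float64(0.0976), np.float64(0.6538))
arm bot in (np.float64(0.0973), np.float64(0.5271))
blk out top (np.float64(0.1397), np.float64(0.5488))
blk out bot (np.float64(0.1375), np.float64(0.4622))
blk in top (np.float64(0.1119), np.float64(0.533))
blk in bot (np.float64(0.1119), np.float64(0.433))
rim mark (np.float64(0.1083), np.float64(0.4823))
mark (np.float64(0.1084), np.float64(0.3878))
mark (np.float64(0.1084), np.float64(0.2925))
mark (np.float64(0.1088), np.float64(0.1921))
long (np.float64(0.1094), np.float64(-0.0021))
long in (np.float64(0.0913), np.float64(-0.0043))
mark in (np.float64(0.091), np.float64(0.4831))
```

View pics/s7.png

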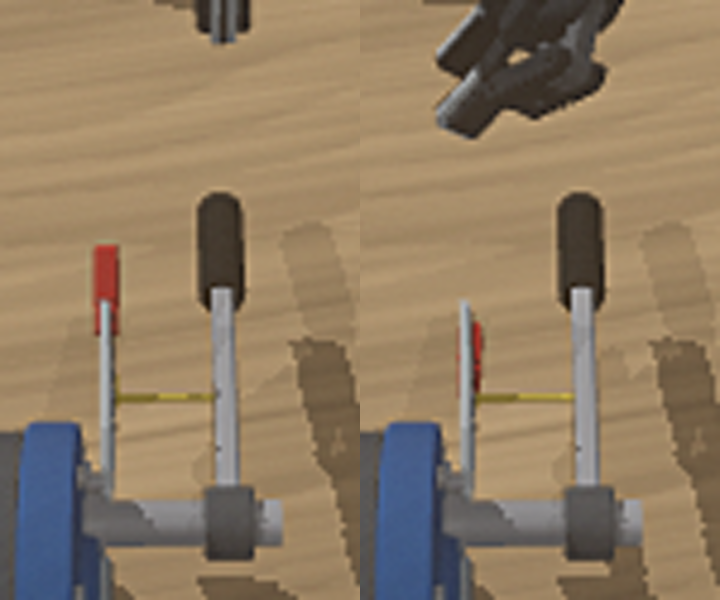

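```bash
python3 - <<'E'
from fit import *
import pickle
C['w6']=pickle.load(open('w6.pkl','rb'));W=lambda u,v:(180+u/3,60+v/3)
# w5 camera pose: as recorded then
C['w5']=wcam([.55904649,.00638814,.18583136],[.212,2.292,-.095])
base=[o for o in mk()]
ext=[('w6',6,.14,-.054,.008,W(190,289)),('w6',6,.11,-.054,.008,W(320,307)),('w6',6,.14,-.054,-.008,W(204,250)),('w6',6,.14,-.066,.008,W(191,329)),('w6',6,.11,-.066,.008,W(317,345)),
 ('w6',5,None,-.057,0,W(412,298)),('w6',5,None,-.01,0,W(439,110))]
marks=[(.1,*W(0,0))][:0]+[(q,W(*p)) for q,p in[(.5,(335,341)),(.4,(335,377)),(.3,(340,416)),(.2,(350,460)),(0,(390,553))]]
obs=base+ext
def cam(c,P):
    if c not in('w5','w6','w3'):return C[c]
    i={'w3':8,'w5':11,'w6':14}[c];m=C[c];return dict(mtx=m['mtx'],R=Ro.from_rotvec(P[i:i+3]).as_matrix()@np.array(m['R']),t=Ro.from_rotvec(P[i:i+3]).apply(m['t']))
def res(P):
    a=[proj(cam(c,P),pt(P,k,r,y,t))-np.array(px) for c,k,r,y,t,px in obs]
    b=[proj(cam('w6',P),toW(loc(.1085,q,-.058),P))-np.array(px) for q,px in marks]
    return np.r_[np.ravel(a+b),P[8:]/.006]
f=least_squares(res,[*P0[:3],.08,.07,.62,.6,.093]+[0]*9,loss='soft_l1')
P=f.x;print(P.round(4));r=res(P)
print(r[:-9].reshape(-1,2)[len(base)-6:].round(1).tolist())
cov=np.linalg.inv(f.jac.T@f.jac);v=np.zeros(len(P));v[5]=1;v[6]=-1;print('diff',P[5]-P[6],np.sqrt(v@cov@v))
np.save('Pf.npy',P)
E
```

```text
[ 7.031e-01  4.570e-02 -1.836e-01  8.300e-02  4.040e-02  6.254e-01
  6.181e-01  9.270e-02  2.200e-03  4.300e-03 -2.300e-03  2.800e-03
  2.500e-03 -2.000e-04 -2.000e-03 -1.300e-03 -4.000e-03]
[[2.1, 0.2], [-2.1, 0.2], [-0.7, 1.8], [0.6, 1.8], [-1.3, -2.3], [1.1, -2.7], [-1.0, -0.3], [2.0, 0.2], [0.8, -2.8], [0.2, 0.2], [2.4, 1.3], [0.1, 1.5], [0.3, -3.3], [-1.0, -0.7], [-1.2, -0.2], [-1.1, 0.4], [-0.6, 0.1], [0.6, 0.4]]
diff 0.007316467846856245 0.008093108104575537
```

```bash
python3 -c "
from h import *
print(job.job_done())"
```

```text
the job is handed in; nothing more can be done
None
```

I set the brake (about 15 N held for 1 s; lever now at about 0.625 rad), moved the wear marker to about 0.618 rad, in line with the pointer within measurement error, and handed in; but **it probably fails on the 120 N wrist-force limit**, because while repositioning for a close look at the marker the gripper hit something, probably the quadrant rim, and the wrist briefly read about 167 N, though I saw no shift of the lever or wheel head afterwards.

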